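# Show the gauge ball to the camera in the inspection mirror

### The job

At the bottling bench, lift the grey hood of the mirror box back until it rests open on its stop. Then take the mirror by its yellow crank grip and tilt it until the white inspection camera would see the red ball of the level gauge in the middle of the mirror. Finish holding the mirror at that angle (it springs back if let go), without touching the mirror glass or the gauge, and leave the bottles and the cap tin where they are.

Things in the scene. Friction and masses are not known exactly. Their poses are not given: they have to be found in the camera images.
- station: Mirror box with camera post, fixed: grey plastic tray 165 (x) x 200 (y) mm, walls 35 mm high, turned about the vertical by up to 0.3 rad. Origin under the tray's centre. Its axes are 'the box's axes' below: x level, away from the robot; y level, towards the camera post; z up.
- mirror_centre (a point): Centre of the mirror's reflecting surface, on its tilting axle, which runs along the box's x axis. It is 30 mm to +x of the tray's centre and 45 mm above the table. Its axes are the box's axes. It does not move.
- mirror (a joint): Mirror tilt about the box's x axis (right-handed), rad, -0.6 to 0.6. 0: glass level, facing up; positive: glass turns to face the gauge (-y). A weak spring (0.05 to 0.13 N m) returns it to -0.6. The camera sees the ball mid-mirror when, in the box's y-z plane, the glass's normal halves the angle between the directions from mirror_centre to camera_lens and to gauge_ball.
- glass (a point): The mirror glass, pale blue, 80 x 80 x 5 mm on a black plate of 88 x 88 mm; origin in the middle of the reflecting surface. Must not be touched.
- crank_grip (a point): Yellow round bar along the box's x, 14 mm thick, 44 mm long, fixed to the mirror's crank. Origin: its centre, 81 mm to -x of mirror_centre; at tilt q, y = -65 sin q, z = 65 cos q mm from it. Crank arm (6 mm in x, 12 in y) is 24 mm to +x of the bar's centre; front end free. Pinched across y from above, the bar turns in the fingers: the hand need not tilt.
- hood (a joint): Angle of the grey hood over the mirror box (163 x 198 mm, top 135 mm above the table when closed, about 0.35 kg) about its level hinge at the box's far edge, rad: 0 closed, 1.4 open on its stop. Beyond about 1.1 it falls open by its own weight, below that it falls shut.
- hood_hinge (a point): Middle of the hood's hinge line, 35 mm above the table. The hinge runs along the box's y axis; this point is 50 mm to +x of mirror_centre.
- hood_grip (a point): On the hood's handle: a black round stub, 16 mm thick, sticking out 45 mm to -x from the middle of the closed hood's front; this point is on its axis, 30 mm out. Closed, it is 192 mm to -x of hood_hinge and 65 mm above it; it swings up with the hood. Pinched across y from above, it turns in the fingers: the hand need not tilt.
- camera_lens (a point): Centre of the lens of the white inspection camera (50 x 50 x 75 mm, black lens), which looks down at the mirror from a steel post (camera top 355 mm above the table) on the mirror box's +y side: fixed 200 mm to +y of mirror_centre and 220 mm above it.
- gauge_ball (a point): Centre of the red ball, 32 mm in diameter, on the upright rod of the level gauge, on the -y side of the mirror box, 240 to 340 mm from mirror_centre in y. The ball stays at its height, 75 to 255 mm above the table.
- gauge: The fixed level gauge, 310 mm high on a 70 mm square foot, with a white scale strip; origin under the middle of its foot. Not to be touched.
- sight_line (a point): Imaginary pointer at mirror_centre: its z axis is the direction in which the camera's line of sight leaves the middle of the mirror (it turns twice as fast as the mirror); its x axis is the box's x axis. The ball is mid-mirror when it lies on this z axis, seen along the box's x axis.
- bottle_a: Capped brown glass bottle with a red cap, 61 mm across, 200 mm high, loose, upright, beyond the camera post; origin under its middle.
- bottle_b: Capped brown glass bottle with a red cap, 61 mm across, 200 mm high, loose, upright, in front of the gauge; origin under its middle.
- cap_tin: Open blue tin, 84 mm across, 50 mm high, loose, in front of the camera post; origin under its middle.

How it is judged:
By the outcome, as a careful person would: the job done as asked, in the order asked, and still so for the second after the job is handed in, while the arm keeps its last pose, push and grip.
It also fails if it takes over 58 s, if anything falls off the work surface, if the arm or the gripper's body presses on something with over 40 N, if the wrist force passes 120 N, or if a joint passes its speed limit or range.

### The arm

A 7-joint arm with a two-finger parallel gripper is mounted at the origin on the work surface. World frame = base frame: x ahead of the robot, y to its left, z up, the work surface at z = 0. Lengths are in m, angles in rad, forces in N, time in s.
With the tool pointing down it reaches from about 0.425 to 0.925 m from the base axis. Payload 6.8 kg.
Tool frame: the origin (TCP) lies on the centre line of the jaws, within the pads' length; the fingertips stand 14 mm ahead of it and the grasp point (between the pads) lies 5 mm behind it; y points along the fingers, x is the direction in which the jaws open and shut, and the axes are right-handed (so a half turn about y gives the same grasp; the last joint's range is limited). The gripper opens to 85 mm and grips with 20 to 120 N. Pads are 22 mm wide; open, the fingers measure 114 mm over their backs; the gripper's body (76 mm by 85 mm) begins 54 mm behind the grasp point. The pads swing forward as they close: fully open they stand 13 mm farther back than shut.
Start: joints at [1.12, 0.477, 0.022, 1.555, -0.011, 1.109, -0.083], TCP at [0.227, -0.636, 0.245] pointing down, gripper open.
Joint ranges: [-2.96, 2.96], [-0.34, 2.1], [-1.41, 1.46], [0.24, 2.44], [-1.37, 4.51], [0.17, 1.92], [-2.96, 2.96]. Speed limits (rad/s): [2.39, 2.39, 3.14, 3.14, 3.14, 3.14, 3.14].

### API

Orientations are given as a rotation vector (axis times angle).
In Python, from bench import get_obs, vision, ticket gives the robot as it stands. The module is installed in compiled form; this text tells all that it offers.
- The arm moves only by the tool jog_arm, never from a script. Its argument "motion" is a list of rows, each an object of numbers: "gripper": the finger opening in mm, from 0 to 85.4; "tx", "ty", "tz": the shift along the tool's x, y, z in mm; "ax", "ay", "az": the turn, a rotation vector about the tool's x, y, z in rad. In form: [{"gripper": .., "tx": .., "ty": .., "tz": .., "ax": .., "ay": .., "az": ..}, ...]. A call has 1 to 12 rows; each row shifts and turns the commanded pose from where the row before left it, along the tool's axes as they then stand; what a row does not reach is not made up. A row lasts 1/10 s, in which the tool goes at most 50 mm and 8.59 degrees, less where a joint would pass 70% of its speed; a pose out of reach is approached as far as the arm can. A call is refused whole if a number of a shift passes 50 or a number of a turn 0.15, either way. A call with a gripper value outside its range is refused whole. The fingers move at their own pace and stop on an object; "newtons" is the grip in N (left out, the last holds). Time passes only in rows, so rows that do not move let the fingers close. It gives the time, the measured TCP pose, the force and the opening at its end, in the units of the state.
- get_obs(): the state, without advancing time (a new reading comes with each control period).
- vision.grab_frame(name): name is "scene" or "top" or "wrist"; returns the picture (400x640x3 uint8, red, green, blue); there is no depth.
- vision.get_calibration(name): a dict with "camera_matrix" (3x3 intrinsics, pixels), "world_from_camera" (4x4, takes a point from camera to world coordinates). Camera axes: x right, y down, z forward; pixel columns grow to the right and rows downward; lengths in m; the calibration is good to about 2 mm. A picture is of the moment at which its call begins: read the wrist's pose just before it. get_calibration takes no time and is no camera call; for the wrist camera it gives the pose at the moment of the call.
- ticket.hand_in(): hands the job in, once; it reports no verdict.
The state is a dict: "clock": time; "joints": joint angles; "qvel": joint speeds; "tau": joint torques, N m; "tcp_pos": TCP position; "orientation": TCP orientation; "contact_force": force on the tool from outside, world axes, zero at the start; "moment": the same for the moment, N m; "grip_width": finger opening in m.
Only numpy, scipy, OpenCV 4.12 (cv2) and the standard library are available. Lean on these libraries where they do the work, as an engineer would, in place of code of your own. Each camera call takes 0.05 s, during which the arm holds its last target.

## Working session

There is one attempt and no reset: what is moved stays moved. The work goes in short steps, Python scripts to look and compute and a tool call to move; the robot and the scene stay as the last step left them, time stands still between calls to the robot, and variables do not carry over. Pictures are saved under pics/ and viewed, and the job is handed in when it is done.

Besides the shell and the picture viewer there is one more tool, called after "Call:" by a JSON object that holds its "name" and its "arguments", one argument or row to a line. jog_arm: Moves the arm, as the interface text tells. Its arguments: {"type":"object","properties":{"motion":{"type":"array"},"newtons":{"type":"number"}},"required":["motion"]}

```bash
mkdir -p pics; python3 - <<'E'
from bench import get_obs, vision
import cv2,json
o=get_obs(); print(o)
for n in ["scene","top"]:
    im=vision.grab_frame(n); cv2.imwrite(f"pics/{n}0.png",im[:,:,::-1])
    c=vision.get_calibration(n); print(n,c)
E
```

```text
{'clock': 0.0, 'joints': array([ 1.11992682,  0.47780817,  0.02232986,  1.55647696, -0.01152147,
        1.10929679, -0.08306508]), 'qvel': array([-0.00025569,  0.00056154,  0.00116364, -0.00080176,  0.00093935,
       -0.00068953,  0.00064445]), 'tau': array([-9.75151215e-05, -5.96452260e+01,  1.60803851e+00, -2.81192189e+01,
        1.25045894e-02,  9.47043911e-03,  2.38773123e-05]), 'tcp_pos': array([ 0.22666797, -0.63518726,  0.24430932]), 'orientation': array([-1.35110305,  0.95422933, -0.9516076 ]), 'contact_force': array([0.01869129, 0.79310469, 0.98587051]), 'moment': array([-0.00463457, -0.04289799,  0.02335464]), 'grip_width': 0.08486361778067569}
scene {'camera_matrix': array([[401.3561377 ,   0.        , 314.78084156],
       [  0.        , 401.3561377 , 199.88079602],
       [  0.        ,   0.        ,   1.        ]]), 'world_from_camera': array([[ 0.46203338,  0.70512941, -0.53788258,  1.10630152],
       [ 0.88685561, -0.36495587,  0.28336256, -0.2262922 ],
       [ 0.00350387, -0.60794714, -0.79396977,  1.00029091],
       [ 0.        ,  0.        ,  0.        ,  1.        ]])}
top {'camera_matrix': array([[410.18960802,   0.        , 318.13037897],
       [  0.        , 410.18960802, 201.977809  ],
       [  0.        ,   0.        ,   1.        ]]), 'world_from_camera': array([[-0.00232033, -0.99572032,  0.09238863,  0.46097807],
       [-0.99985421,  0.003873  ,  0.01663013,  0.06614947],
       [-0.01691678, -0.09233657, -0.99558414,  1.27916933],
       [ 0.        ,  0.        ,  0.        ,  1.        ]])}
```

View pics/scene0.png

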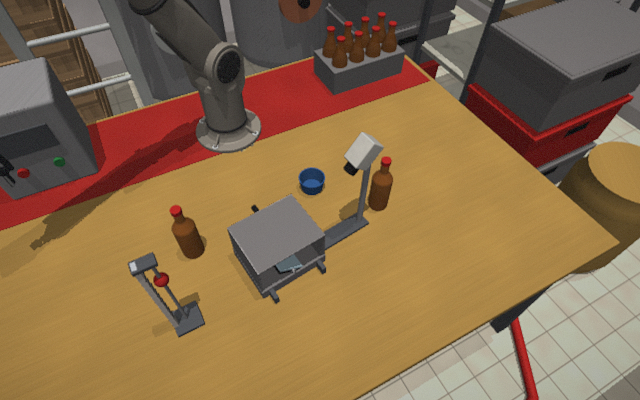

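View pics/top0.png

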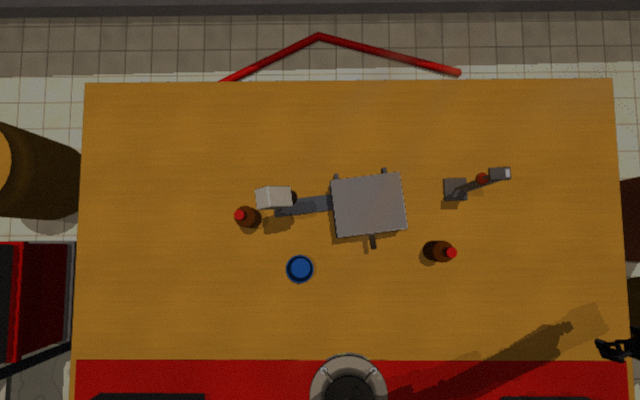

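The scene view shows the box, gauge (ball ~(161,280)), camera and bottles. The top view shows the hood at ~(368,205), its handle at (373,241) and the ball at (482,178). I'll measure these with colour masks.

```bash
cat > h.py <<'E'
import numpy as np, cv2
from bench import get_obs, vision
from scipy.spatial.transform import Rotation as R
def ray(n,uv,c=None):
    c=c or vision.get_calibration(n); K=c["camera_matrix"];T=c["world_from_camera"]
    d=T[:3,:3]@np.linalg.inv(K)@np.array([uv[0],uv[1],1.]); return T[:3,3],d/np.linalg.norm(d)
def onz(n,uv,z):
    o,d=ray(n,uv); return o+d*(z-o[2])/d[2]
def tri(rays):
    A=np.zeros((3,3));b=np.zeros(3)
    for o,d in rays:
        P=np.eye(3)-np.outer(d,d);A+=P;b+=P@o
    p=np.linalg.solve(A,b); return p,[np.linalg.norm((np.eye(3)-np.outer(d,d))@(p-o)) for o,d in rays]
def proj(n,p):
    c=vision.get_calibration(n);T=np.linalg.inv(c["world_from_camera"]);q=T[:3,:3]@p+T[:3,3];q=c["camera_matrix"]@q;return q[:2]/q[2]
E
python3 - <<'E'
from h import *
t=cv2.imread("pics/top0.png");s=cv2.imread("pics/scene0.png")
def red(im,x0,x1,y0,y1):
    b,g,r=[im[:,:,i].astype(int) for i in range(3)]
    m=((r>70)&(r>2.2*g)&(r>2.2*b)).astype(np.uint8)
    k=np.zeros_like(m);k[y0:y1,x0:x1]=m[y0:y1,x0:x1]
    n,l,st,c=cv2.connectedComponentsWithStats(k); return [(st[i],c[i]) for i in range(1,n) if st[i][4]>8]
a=red(t,465,500,160,195);b=red(s,145,180,265,300);print(a,b)
# hood top
b_,g,r=[t[:,:,i].astype(int) for i in range(3)]
print(t[205,368],t[241,373],t[205,300],t[180,400])
hs=cv2.cvtColor(t,cv2.COLOR_BGR2HSV)
m=((hs[:,:,1]<60)&(hs[:,:,2]>75)).astype(np.uint8);m[:,:315]=0;m[:,420:]=0;m[:160]=0;m[255:]=0
cv2.imwrite("pics/m0.png",cv2.resize(m[150:260,310:430]*255,None,fx=6,fy=5))
cv2.imwrite("pics/c0.png",cv2.resize(t[150:260,230:430],None,fx=4,fy=4,interpolation=cv2.INTER_CUBIC))
cv2.imwrite("pics/c1.png",cv2.resize(s[120:340,120:400],None,fx=2.8,fy=2.7,interpolation=cv2.INTER_CUBIC))
m=cv2.morphologyEx(m,cv2.MORPH_OPEN,np.ones((9,9)))
cn=max(cv2.findContours(m,0,1)[0],key=cv2.contourArea)
rc=cv2.minAreaRect(cn);print(rc)
for p in cv2.boxPoints(rc): print(p,onz("top",p,.135))
print("ctr",onz("top",rc[0],.135))
E
```

```text
[(array([477, 173,  11,  10,  67], dtype=int32), array([481.31343284, 177.50746269]))] [(array([154, 273,  15,  14, 144], dtype=int32), array([160.99305556, 279.84722222]))]
[ 88  95 105] [20 31 40] [53 50 53] [ 66  87 104]
((368.330810546875, 204.6461639404297), (57.428077697753906, 69.70751953125), 82.87498474121094)
[330.18466 180.47693] [0.62778649 0.05119497 0.135     ]
[399.3539  171.83078] [ 0.65138702 -0.1433226   0.135     ]
[406.47696 228.8154 ] [ 0.49141462 -0.15973782  0.135     ]
[337.3077  237.46155] [0.46797807 0.03222368 0.135     ]
ctr [ 0.55912147 -0.05501245  0.135     ]
```

View pics/c0.png

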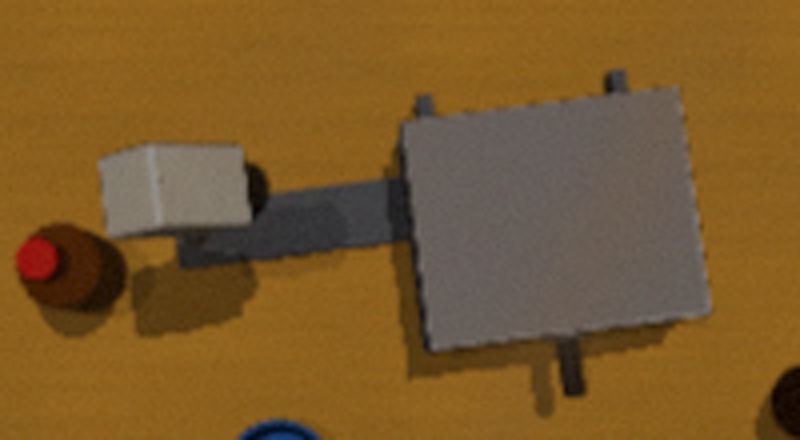

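View pics/c1.png

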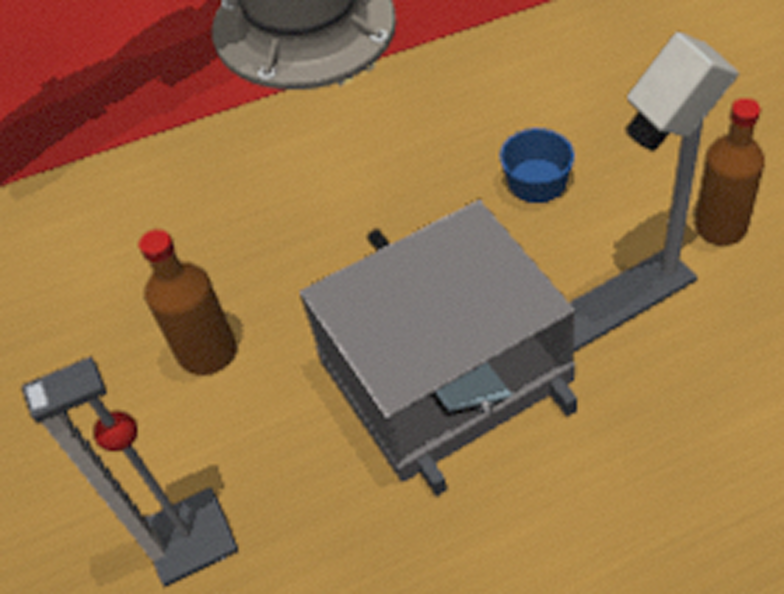

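View pics/m0.png

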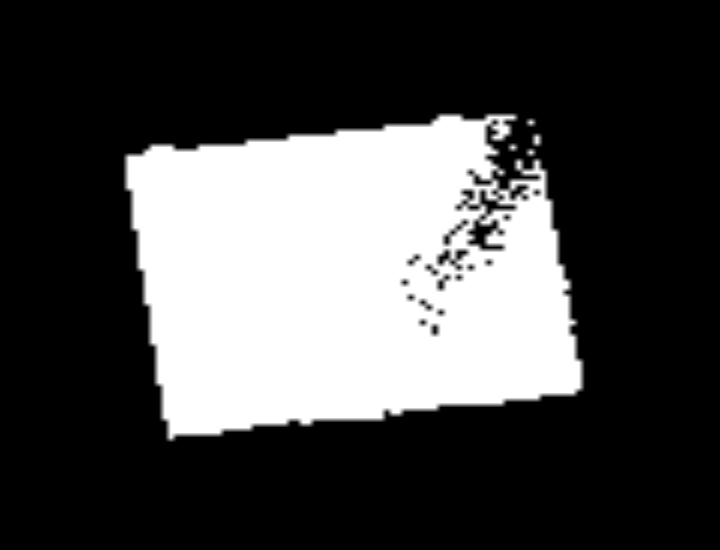

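```bash
python3 - <<'E'
from h import *
from scipy.optimize import least_squares
tp=[(330.4,180.7),(399.7,171.8),(407.3,228.4),(337.4,237.4)]   # far+y, far-y, near-y, near+y
sp=[(325,235.2),(258.2,274.4),(227.9,229.3),(291.4,194.8)]
loc=np.array([[.081,.099,.135],[.081,-.099,.135],[-.082,-.099,.135],[-.082,.099,.135]])
def f(v,vs):
    c,s=np.cos(v[2]),np.sin(v[2]);r=[]
    for i,l in enumerate(loc):
        w=np.array([v[0]+c*l[0]-s*l[1],v[1]+s*l[0]+c*l[1],l[2]])
        if 't' in vs:r+=list(proj("top",w)-tp[i])
        if 's' in vs:r+=list(proj("scene",w)-sp[i])
    return r
for vs in ['t','s','ts']:
    q=least_squares(f,[.56,-.055,.12],args=(vs,));print(vs,q.x,np.abs(q.fun).max())
v=q.x
p,e=tri([ray("top",(481.3,177.5)),ray("scene",(161,279.8))]);print("ball",p,e)
c,s=np.cos(v[2]),np.sin(v[2]);ex=np.array([c,s,0]);ey=np.array([-s,c,0])
o=np.array([v[0],v[1],0]);mc=o+.03*ex+[0,0,.045];h=mc+.05*ex;h[2]=.035
d=p-mc;by,bz=d@ey,d[2];bx=d@ex
ac=np.arctan2(200,220);ab=np.arctan2(by,bz) # from +z to +y
print("mc",mc,"hinge",h,"grip",h-.192*ex+[0,0,.065],"ball local",bx,by,bz)
# normal at tilt q: (y,z)=(-sin q,cos q)
print("tilt",-(ac+ab)/2)
a=get_obs();print(R.from_rotvec(a['orientation']).as_matrix())
# handle check
for k in (.162,.207):
  w=h-k*ex+[0,0,.065];print(proj("top",w),proj("scene",w))
E
```

```text
t [ 0.56037499 -0.0558654   0.12031238] 0.7199390542566562
s [ 0.56627183 -0.05286173  0.12681686] 1.2583495252344221
ts [ 0.56321179 -0.05411456  0.12402963] 2.0976044983609086
ball [ 0.62055465 -0.33603658  0.22601536] [np.float64(0.0006869723817452773), np.float64(0.0006869723817451925)]
mc [ 0.59298133 -0.05040321  0.045     ] hinge [ 0.64259724 -0.04421761  0.035     ] grip [ 0.45207215 -0.06797029  0.1       ] ball local -0.007974737752431758 -0.2868503369053318 0.18101535564005766
tilt 0.13502353876290696
[[ 3.36063828e-01 -6.42663026e-04  9.41838994e-01]
 [-9.41837750e-01  1.53363287e-03  3.36064430e-01]
 [-1.66041143e-03 -9.99998617e-01 -8.98857647e-05]]
[370.65296761 232.59243829] [260.6218662  217.40092199]
[372.83103362 248.29025166] [252.53742633 206.48513466]
```

Hood pose: centre (0.563, -0.054), yaw 0.124. The ball is at about (0.62, -0.336, 0.226), so the target tilt is about 0.135. Next I'll raise the arm over bottle_b and turn the jaws.

Call:
{"name": "jog_arm", "arguments": {
  "motion": [
    {"ty": -40,"ay": 0.11,"gripper": 60},
    {"ty": -40,"ay": 0.109},
    {"tx": -36,"tz": 20},
    {"tx": -36,"tz": 20},
    {"tx": -36,"tz": 20},
    {"tx": -36,"tz": 20},
    {"tx": -36,"tz": 20},
    {"tx": -36,"tz": 20},
    {"tx": -36,"tz": 20},
    {"tx": -36,"tz": 20}
  ],
  "newtons": 40
}}

```text
schema error: expected keys gripper, tx, ty, tz, ax, ay, az
```

Call:
{"name": "jog_arm", "arguments": {
  "motion": [
    {"gripper": 60,"tx": 0,"ty": -40,"tz": 0,"ax": 0,"ay": 0.11,"az": 0},
    {"gripper": 60,"tx": 0,"ty": -40,"tz": 0,"ax": 0,"ay": 0.109,"az": 0},
    {"gripper": 60,"tx": -36,"ty": 0,"tz": 20,"ax": 0,"ay": 0,"az": 0},
    {"gripper": 60,"tx": -36,"ty": 0,"tz": 20,"ax": 0,"ay": 0,"az": 0},
    {"gripper": 60,"tx": -36,"ty": 0,"tz": 20,"ax": 0,"ay": 0,"az": 0},
    {"gripper": 60,"tx": -36,"ty": 0,"tz": 20,"ax": 0,"ay": 0,"az": 0},
    {"gripper": 60,"tx": -36,"ty": 0,"tz": 20,"ax": 0,"ay": 0,"az": 0},
    {"gripper": 60,"tx": -36,"ty": 0,"tz": 20,"ax": 0,"ay": 0,"az": 0},
    {"gripper": 60,"tx": -36,"ty": 0,"tz": 20,"ax": 0,"ay": 0,"az": 0},
    {"gripper": 60,"tx": -36,"ty": 0,"tz": 20,"ax": 0,"ay": 0,"az": 0}
  ],
  "newtons": 40
}}

```text
clock: 1.1
tcp_pos: [0.3503, -0.3284, 0.3251]
orientation: [-1.265, 1.118, -1.117]
contact_force: [0.4, 0.3, -0.4]
grip_width: 0.06
```

Call:
{"name": "jog_arm", "arguments": {
  "motion": [
    {"gripper": 60,"tx": -35,"ty": 0,"tz": 19,"ax": 0,"ay": 0,"az": 0},
    {"gripper": 60,"tx": -35,"ty": 0,"tz": 19,"ax": 0,"ay": 0,"az": 0},
    {"gripper": 60,"tx": -35,"ty": 0,"tz": 19,"ax": 0,"ay": 0,"az": 0},
    {"gripper": 60,"tx": -35,"ty": 0,"tz": 19,"ax": 0,"ay": 0,"az": 0},
    {"gripper": 60,"tx": -35,"ty": 0,"tz": 19,"ax": 0,"ay": 0,"az": 0},
    {"gripper": 60,"tx": -35,"ty": 0,"tz": 19,"ax": 0,"ay": 0,"az": 0},
    {"gripper": 60,"tx": -35,"ty": 0,"tz": 19,"ax": 0,"ay": 0,"az": 0},
    {"gripper": 60,"tx": 0,"ty": 40,"tz": 0,"ax": 0,"ay": 0,"az": 0},
    {"gripper": 60,"tx": 0,"ty": 40,"tz": 0,"ax": 0,"ay": 0,"az": 0},
    {"gripper": 60,"tx": 0,"ty": 30,"tz": 0,"ax": 0,"ay": 0,"az": 0},
    {"gripper": 60,"tx": 0,"ty": 0,"tz": 0,"ax": 0,"ay": 0,"az": 0}
  ]
}}

```text
clock: 2.2
tcp_pos: [0.4487, -0.0704, 0.2116]
orientation: [-1.27, 1.124, -1.112]
contact_force: [-0.2, 0.4, -0.2]
grip_width: 0.0601
```

```bash
python3 - <<'E'
from h import *
o=get_obs();print(o['tcp_pos'],o['clock'],R.from_rotvec(o['orientation']).as_matrix().round(4))
im=vision.grab_frame("wrist");cv2.imwrite("pics/w1.png",im[:,:,::-1])
print(vision.get_calibration("wrist"))
g=np.array([.452,-.068,.1]);print(proj("wrist",g))
E
```

```text
[ 0.44867963 -0.07042333  0.21162761] 2.2 [[ 0.124  -0.0083  0.9922]
 [-0.9923  0.0012  0.124 ]
 [-0.0022 -1.     -0.0081]]
{'camera_matrix': array([[280.08541486,   0.        , 316.91762152],
       [  0.        , 280.08541486, 200.90142584],
       [  0.        ,   0.        ,   1.        ]]), 'world_from_camera': array([[ 0.1235494 , -0.95116234, -0.28288824,  0.52253059],
       [-0.99233708, -0.11889174, -0.03364334, -0.06080416],
       [-0.0016328 ,  0.2848771 , -0.95856266,  0.34339256],
       [ 0.        ,  0.        ,  0.        ,  1.        ]])}
[315.61841007 199.35968831]
```

View pics/w1.png

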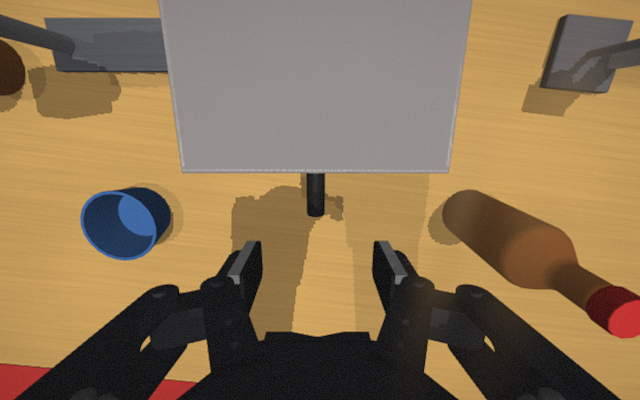

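Call:
{"name": "jog_arm", "arguments": {
  "motion": [
    {"gripper": 50,"tx": -2,"ty": 30,"tz": 3.5,"ax": 0.008,"ay": 0,"az": 0},
    {"gripper": 50,"tx": 0,"ty": 35,"tz": 0,"ax": 0,"ay": 0,"az": 0},
    {"gripper": 50,"tx": 0,"ty": 30,"tz": 0,"ax": 0,"ay": 0,"az": 0},
    {"gripper": 50,"tx": 0,"ty": 20,"tz": 0,"ax": 0,"ay": 0,"az": 0},
    {"gripper": 50,"tx": 0,"ty": 0,"tz": 0,"ax": 0,"ay": 0,"az": 0},
    {"gripper": 50,"tx": 0,"ty": 0,"tz": 0,"ax": 0,"ay": 0,"az": 0}
  ]
}}

```text
clock: 2.85
tcp_pos: [0.4571, -0.0683, 0.1019]
orientation: [-1.258, 1.111, -1.122]
contact_force: [-0.3, 0.3, 0.2]
grip_width: 0.0503
```

```bash
python3 - <<'E'
from h import *
o=get_obs();print(o['tcp_pos'],o['clock'],o['contact_force'],R.from_rotvec(o['orientation']).as_matrix().round(4))
im=vision.grab_frame("wrist");cv2.imwrite("pics/w2.png",im[:,:,::-1])
E
```

```text
[ 0.45714299 -0.06827658  0.10189456] 2.85 [-0.26624655  0.26211053  0.17797628] [[ 1.232e-01  1.000e-02  9.923e-01]
 [-9.924e-01  7.000e-04  1.232e-01]
 [ 5.000e-04 -9.999e-01  1.000e-02]]
```

View pics/w2.png

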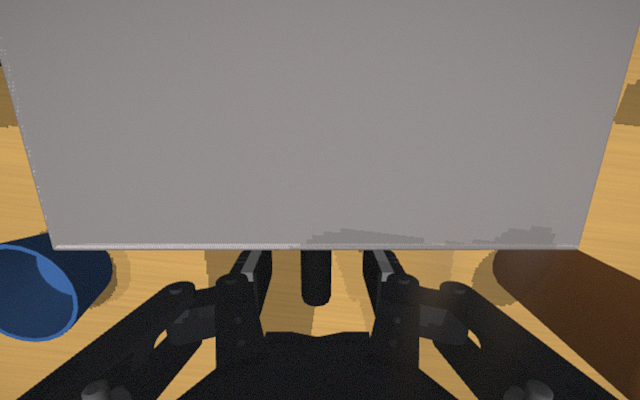

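The stub (columns 301–331) sits centred between the pads. I'll correct the last few mm and close.

Call:
{"name": "jog_arm", "arguments": {
  "motion": [
    {"gripper": 50,"tx": 0,"ty": 7,"tz": -4,"ax": -0.008,"ay": 0,"az": 0},
    {"gripper": 0,"tx": 0,"ty": 0,"tz": 0,"ax": 0,"ay": 0,"az": 0},
    {"gripper": 0,"tx": 0,"ty": 0,"tz": 0,"ax": 0,"ay": 0,"az": 0},
    {"gripper": 0,"tx": 0,"ty": 0,"tz": 0,"ax": 0,"ay": 0,"az": 0},
    {"gripper": 0,"tx": 0,"ty": 0,"tz": 0,"ax": 0,"ay": 0,"az": 0},
    {"gripper": 0,"tx": 0,"ty": 0,"tz": 0,"ax": 0,"ay": 0,"az": 0}
  ]
}}

```text
clock: 3.5
tcp_pos: [0.452, -0.0683, 0.0937]
orientation: [-1.265, 1.117, -1.117]
contact_force: [-2.9, 2.0, 5.8]
grip_width: 0.0146
```

```bash
python3 - <<'E'
from h import *
o=get_obs();print(o['tcp_pos'],o['clock'],o['contact_force'],R.from_rotvec(o['orientation']).as_matrix().round(4))
# arc table
p0=np.arctan2(.065,.192);r=np.hypot(.065,.192)
n=24;prev=None
for i in range(n+1):
    th=1.4*i/n;q=np.array([-r*np.cos(p0+th),r*np.sin(p0+th)])*1000
    if prev is not None: print(i,"tz %.1f ty %.1f"%(q[0]-prev[0],-(q[1]-prev[1])))
    prev=q
E
```

```text
[ 0.45195276 -0.06830897  0.093719  ] 3.5 [-2.94666667  2.00816771  5.76560019] [[ 1.237e-01  2.000e-04  9.923e-01]
 [-9.923e-01  1.000e-04  1.237e-01]
 [-1.000e-04 -1.000e+00  3.000e-04]]
1 tz 4.1 ty -11.1
2 tz 4.8 ty -10.8
3 tz 5.4 ty -10.5
4 tz 6.0 ty -10.2
5 tz 6.6 ty -9.8
6 tz 7.1 ty -9.4
7 tz 7.7 ty -9.0
8 tz 8.2 ty -8.5
9 tz 8.7 ty -8.0
10 tz 9.1 ty -7.5
11 tz 9.5 ty -7.0
12 tz 9.9 ty -6.4
13 tz 10.3 ty -5.8
14 tz 10.6 ty -5.2
15 tz 10.9 ty -4.6
16 tz 11.1 ty -3.9
17 tz 11.4 ty -3.3
18 tz 11.5 ty -2.6
19 tz 11.7 ty -1.9
20 tz 11.8 ty -1.3
21 tz 11.8 ty -0.6
22 tz 11.8 ty 0.1
23 tz 11.8 ty 0.8
24 tz 11.7 ty 1.5
```

Call:
{"name": "jog_arm", "arguments": {
  "motion": [
    {"gripper": 0,"tx": 0,"ty": -11.1,"tz": 4.1,"ax": 0,"ay": 0,"az": 0},
    {"gripper": 0,"tx": 0,"ty": -10.8,"tz": 4.8,"ax": 0,"ay": 0,"az": 0},
    {"gripper": 0,"tx": 0,"ty": -10.5,"tz": 5.4,"ax": 0,"ay": 0,"az": 0},
    {"gripper": 0,"tx": 0,"ty": -10.2,"tz": 6.0,"ax": 0,"ay": 0,"az": 0},
    {"gripper": 0,"tx": 0,"ty": -9.8,"tz": 6.6,"ax": 0,"ay": 0,"az": 0},
    {"gripper": 0,"tx": 0,"ty": -9.4,"tz": 7.1,"ax": 0,"ay": 0,"az": 0},
    {"gripper": 0,"tx": 0,"ty": 0,"tz": 0,"ax": 0,"ay": 0,"az": 0}
  ]
}}

```text
clock: 4.2
tcp_pos: [0.4865, -0.064, 0.1564]
orientation: [-1.265, 1.117, -1.118]
contact_force: [-3.1, 4.2, -1.0]
grip_width: 0.0148
```

```bash
python3 - <<'E'
from h import *
o=get_obs();print(o['tcp_pos'],o['clock'],o['contact_force'],o['grip_width'])
im=vision.grab_frame("scene");cv2.imwrite("pics/s3.png",im[:,:,::-1])
E
```

```text
[ 0.48652018 -0.0640214   0.15642727] 4.2 [-3.07587113  4.1844353  -1.03806108] 0.014780339134848917
```

View pics/s3.png

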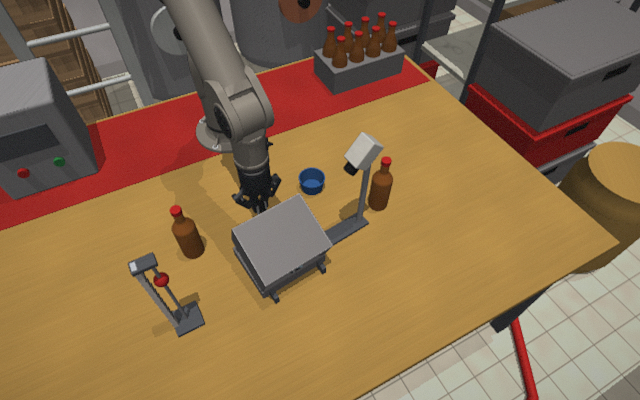

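The hood is lifting, held by the stub (pinched near (262,208)), and forces are low. Continuing along the arc.

Call:
{"name": "jog_arm", "arguments": {
  "motion": [
    {"gripper": 0,"tx": 0,"ty": -9.0,"tz": 7.7,"ax": 0,"ay": 0,"az": 0},
    {"gripper": 0,"tx": 0,"ty": -8.5,"tz": 8.2,"ax": 0,"ay": 0,"az": 0},
    {"gripper": 0,"tx": 0,"ty": -8.0,"tz": 8.7,"ax": 0,"ay": 0,"az": 0},
    {"gripper": 0,"tx": 0,"ty": -7.5,"tz": 9.1,"ax": 0,"ay": 0,"az": 0},
    {"gripper": 0,"tx": 0,"ty": -7.0,"tz": 9.5,"ax": 0,"ay": 0,"az": 0},
    {"gripper": 0,"tx": 0,"ty": -6.4,"tz": 9.9,"ax": 0,"ay": 0,"az": 0},
    {"gripper": 0,"tx": 0,"ty": -5.8,"tz": 10.3,"ax": 0,"ay": 0,"az": 0},
    {"gripper": 0,"tx": 0,"ty": -5.2,"tz": 10.6,"ax": 0,"ay": 0,"az": 0},
    {"gripper": 0,"tx": 0,"ty": -4.6,"tz": 10.9,"ax": 0,"ay": 0,"az": 0}
  ]
}}

```text
clock: 5.15
tcp_pos: [0.5705, -0.0535, 0.2173]
orientation: [-1.265, 1.118, -1.117]
contact_force: [-1.6, 4.6, -5.3]
grip_width: 0.0145
```

Call:
{"name": "jog_arm", "arguments": {
  "motion": [
    {"gripper": 0,"tx": 0,"ty": -3.9,"tz": 11.1,"ax": 0,"ay": 0,"az": 0},
    {"gripper": 0,"tx": 0,"ty": -3.3,"tz": 11.4,"ax": 0,"ay": 0,"az": 0},
    {"gripper": 0,"tx": 0,"ty": -2.6,"tz": 11.5,"ax": 0,"ay": 0,"az": 0},
    {"gripper": 0,"tx": 0,"ty": -1.9,"tz": 11.7,"ax": 0,"ay": 0,"az": 0},
    {"gripper": 0,"tx": 0,"ty": -1.3,"tz": 11.8,"ax": 0,"ay": 0,"az": 0},
    {"gripper": 0,"tx": 0,"ty": -0.6,"tz": 11.8,"ax": 0,"ay": 0,"az": 0},
    {"gripper": 0,"tx": 0,"ty": 0,"tz": 0,"ax": 0,"ay": 0,"az": 0}
  ]
}}

```text
clock: 5.85
tcp_pos: [0.6401, -0.0449, 0.2306]
orientation: [-1.264, 1.117, -1.117]
contact_force: [-0.5, 4.1, -3.9]
grip_width: 0.0147
```

```bash
python3 - <<'E'
from h import *
o=get_obs();print(o['tcp_pos'],o['clock'],o['contact_force'],o['grip_width'])
im=vision.grab_frame("scene");cv2.imwrite("pics/s4.png",im[:,:,::-1])
E
```

```text
[ 0.64012633 -0.04485538  0.23061829] 5.85 [-0.47973211  4.14614636 -3.89276825] 0.014719435565977252
```

View pics/s4.png

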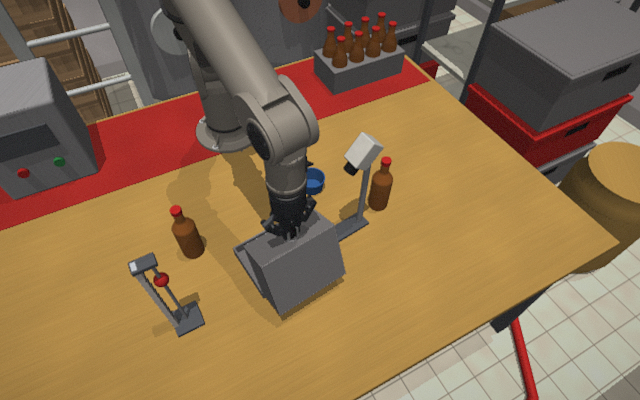

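Call:
{"name": "jog_arm", "arguments": {
  "motion": [
    {"gripper": 0,"tx": 0,"ty": 0.1,"tz": 11.8,"ax": 0,"ay": 0,"az": 0},
    {"gripper": 0,"tx": 0,"ty": 0.8,"tz": 11.8,"ax": 0,"ay": 0,"az": 0},
    {"gripper": 0,"tx": 0,"ty": 1.5,"tz": 10,"ax": 0,"ay": 0,"az": 0},
    {"gripper": 0,"tx": 0,"ty": 0,"tz": 0,"ax": 0,"ay": 0,"az": 0},
    {"gripper": 0,"tx": 0,"ty": 0,"tz": 0,"ax": 0,"ay": 0,"az": 0}
  ]
}}

```text
clock: 6.4
tcp_pos: [0.6721, -0.0409, 0.2286]
orientation: [-1.264, 1.117, -1.118]
contact_force: [-0.5, 6.0, -2.9]
grip_width: 0.0145
```

Call:
{"name": "jog_arm", "arguments": {
  "motion": [
    {"gripper": 0,"tx": 0,"ty": 0.3,"tz": 2,"ax": 0,"ay": 0,"az": 0},
    {"gripper": 0,"tx": 0,"ty": 0.3,"tz": 2,"ax": 0,"ay": 0,"az": 0},
    {"gripper": 0,"tx": 0,"ty": 0,"tz": 0,"ax": 0,"ay": 0,"az": 0},
    {"gripper": 0,"tx": 0,"ty": 0,"tz": 0,"ax": 0,"ay": 0,"az": 0}
  ]
}}

```text
clock: 6.8
tcp_pos: [0.6751, -0.0405, 0.2281]
orientation: [-1.265, 1.118, -1.117]
contact_force: [-2.0, 5.4, -1.1]
grip_width: 0.0147
```

Call:
{"name": "jog_arm", "arguments": {
  "motion": [
    {"gripper": 40,"tx": 0,"ty": 0,"tz": 0,"ax": 0,"ay": 0,"az": 0},
    {"gripper": 40,"tx": 0,"ty": 0,"tz": 0,"ax": 0,"ay": 0,"az": 0},
    {"gripper": 40,"tx": 0,"ty": 0,"tz": 0,"ax": 0,"ay": 0,"az": 0},
    {"gripper": 40,"tx": 0,"ty": -20,"tz": 0,"ax": 0,"ay": 0,"az": 0},
    {"gripper": 40,"tx": 0,"ty": -30,"tz": 0,"ax": 0,"ay": 0,"az": 0},
    {"gripper": 40,"tx": 0,"ty": -30,"tz": 0,"ax": 0,"ay": 0,"az": 0},
    {"gripper": 50,"tx": 0,"ty": 0,"tz": -35,"ax": 0,"ay": 0,"az": 0},
    {"gripper": 50,"tx": 0,"ty": 0,"tz": -40,"ax": 0,"ay": 0,"az": 0},
    {"gripper": 50,"tx": 0,"ty": 0,"tz": -40,"ax": 0,"ay": 0,"az": 0},
    {"gripper": 50,"tx": 0,"ty": 0,"tz": -40,"ax": 0,"ay": 0,"az": 0},
    {"gripper": 50,"tx": 0,"ty": 0,"tz": 0,"ax": 0,"ay": 0,"az": 0}
  ]
}}

```text
clock: 7.9
tcp_pos: [0.5177, -0.0619, 0.3079]
orientation: [-1.268, 1.12, -1.12]
contact_force: [1.1, -0.7, 1.3]
grip_width: 0.0502
```

```bash
python3 - <<'E'
from h import *
o=get_obs();print(o['tcp_pos'],o['clock'],o['contact_force'],o['grip_width'])
for n in ["scene","wrist","top"]:
    im=vision.grab_frame(n);cv2.imwrite(f"pics/{n}5.png",im[:,:,::-1])
    hs=cv2.cvtColor(im,cv2.COLOR_RGB2HSV)
    m=cv2.inRange(hs,(22,170,90),(35,255,255));k,l,st,c=cv2.connectedComponentsWithStats(m)
    print(n,[(st[i].tolist(),c[i]) for i in range(1,k) if st[i][4]>15])
    np.savez(f"pics/{n}5.npz",im=im)
E
```

```text
[ 0.51765505 -0.06185421  0.30785245] 7.9 [ 1.08564997 -0.65474099  1.2738238 ] 0.05017465147793148
scene [([273, 212, 11, 13, 64], array([277.765625, 218.140625]))]
wrist []
top [([355, 222, 5, 10, 26], array([357.        , 226.11538462]))]
```

View pics/scene5.png

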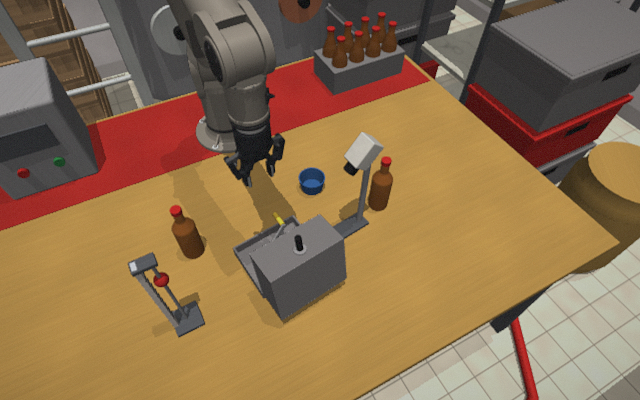

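View pics/wrist5.png

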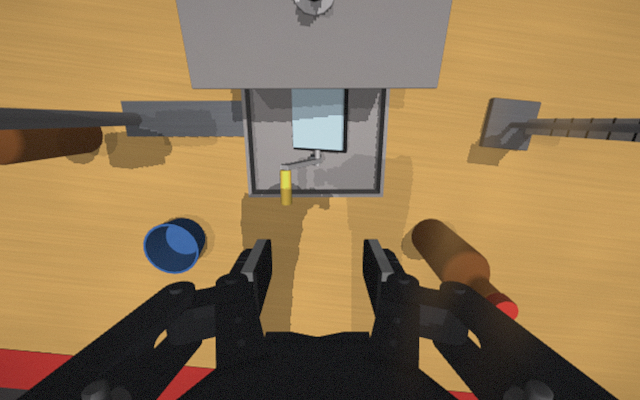

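View pics/top5.png

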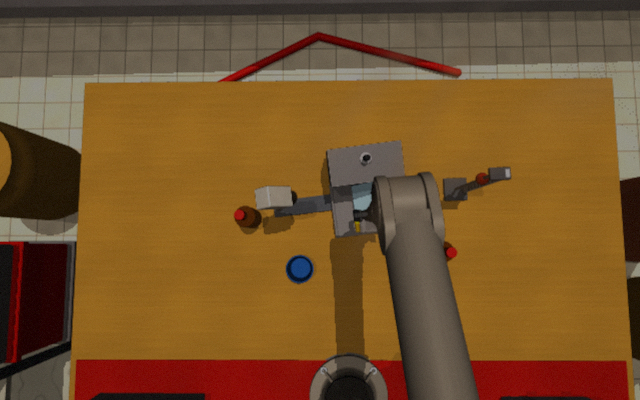

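```bash
python3 - <<'E'
from h import *
w=np.load("pics/wrist5.npz")['im']
c=vision.get_calibration("wrist");np.savez("pics/wc5.npz",**c)
hs=cv2.cvtColor(w,cv2.COLOR_RGB2HSV)
print(hs[180,286],hs[200,286],hs[187,286])
for z,n in ((.035,'t'),):
  for uv in ((247,195),(384,195)): print(n,onz("wrist",uv,z))
v=[.56321,-.05411,.12403]
cc,s=np.cos(v[2]),np.sin(v[2]);ex=np.array([cc,s,0]);ey=np.array([-s,cc,0]);o=np.array([v[0],v[1],0])
for l in ((-.0825,.1),(-.0825,-.1)):
  print("pred rim",proj("wrist",o+l[0]*ex+l[1]*ey+[0,0,.035]))
mc=o+.03*ex+[0,0,.045]
for k in (-.059,-.081,-.103):
  q=-.6;print("pred bar",proj("wrist",mc+k*ex-.065*np.sin(q)*ey+[0,0,.065*np.cos(q)]))
print("pred top", proj("top",mc-.081*ex+.0367*ey+[0,0,.0536]),"scene",proj("scene",mc-.081*ex+.0367*ey+[0,0,.0536]))
cv2.imwrite("pics/cw5.png",cv2.resize(w[80:220,230:400,::-1],None,fx=4,fy=4,interpolation=cv2.INTER_CUBIC))
E
```

```text
[ 30 145 220] [ 22 163 186] [ 29 151 210]
t [0.47440252 0.03943638 0.035     ]
t [ 0.499398   -0.16319352  0.035     ]
pred rim [249.83102363 198.83828041]
pred rim [383.5160689  198.67073291]
pred bar [286.6276245  170.84429218]
pred bar [287.18004443 188.32294704]
pred bar [287.71339422 205.19821958]
pred top [356.42650111 223.48586797] scene [278.06809093 219.1296086 ]
```

View pics/cw5.png

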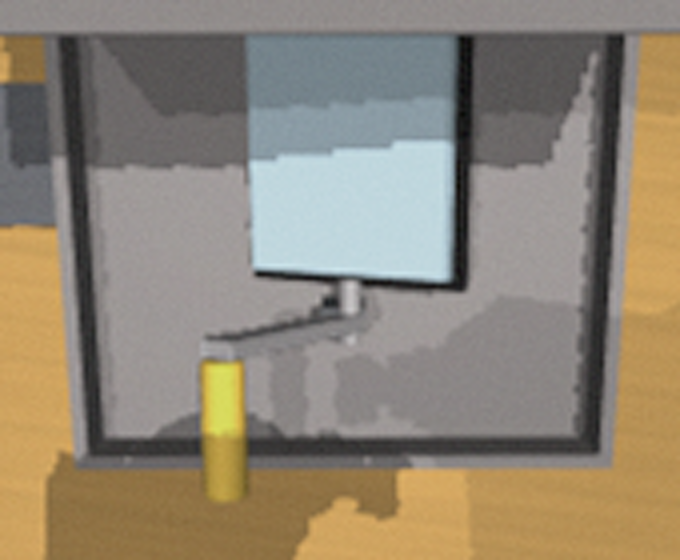

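Call:
{"name": "jog_arm", "arguments": {
  "motion": [
    {"gripper": 50,"tx": -20,"ty": 0,"tz": -5,"ax": 0,"ay": 0,"az": 0},
    {"gripper": 50,"tx": -19.5,"ty": 0,"tz": -5,"ax": 0,"ay": 0,"az": 0},
    {"gripper": 50,"tx": 0,"ty": 35,"tz": 0,"ax": 0,"ay": 0,"az": 0},
    {"gripper": 50,"tx": 0,"ty": 35,"tz": 0,"ax": 0,"ay": 0,"az": 0},
    {"gripper": 50,"tx": 0,"ty": 35,"tz": 0,"ax": 0,"ay": 0,"az": 0},
    {"gripper": 50,"tx": 0,"ty": 35,"tz": 0,"ax": 0,"ay": 0,"az": 0},
    {"gripper": 50,"tx": 0,"ty": 24,"tz": 0,"ax": 0,"ay": 0,"az": 0},
    {"gripper": 50,"tx": 0,"ty": 0,"tz": 0,"ax": 0,"ay": 0,"az": 0},
    {"gripper": 50,"tx": 0,"ty": 0,"tz": 0,"ax": 0,"ay": 0,"az": 0}
  ]
}}

```text
clock: 8.95
tcp_pos: [0.5085, -0.0215, 0.1439]
orientation: [-1.265, 1.117, -1.117]
contact_force: [0.6, 0.3, 0.8]
grip_width: 0.0501
```

```bash
python3 - <<'E'
from h import *
o=get_obs();print(o['tcp_pos'],o['clock'],o['contact_force'],o['grip_width'],R.from_rotvec(o['orientation']).as_matrix().round(4))
w=vision.grab_frame("wrist");cv2.imwrite("pics/w6.png",w[:,:,::-1])
s=vision.grab_frame("scene");cv2.imwrite("pics/s6.png",cv2.resize(s[100:300,180:420,::-1],None,fx=3,fy=3))
E
```

```text
[ 0.50851904 -0.02147656  0.14391378] 8.95 [0.56058214 0.26432852 0.8222202 ] 0.050089133619630556 [[ 1.239e-01  2.000e-04  9.923e-01]
 [-9.923e-01  6.000e-04  1.239e-01]
 [-6.000e-04 -1.000e+00  3.000e-04]]
```

View pics/w6.png

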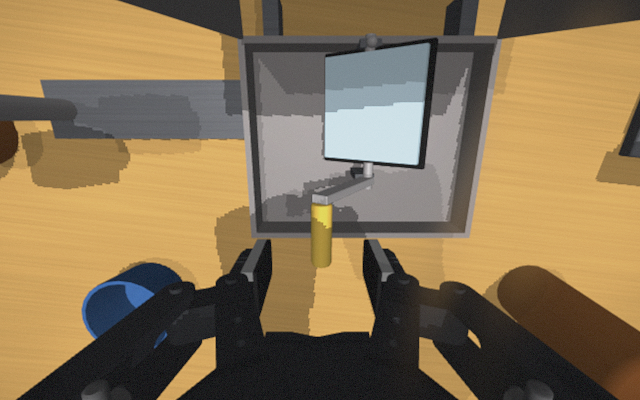

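View pics/s6.png

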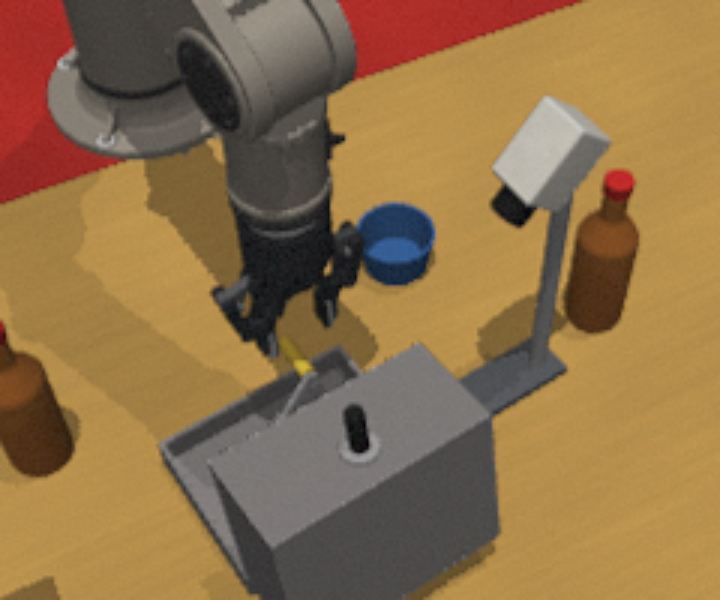

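The bar sits at column ~321 against a jaw centre of ~317, so it's about 3 mm off. I'll correct that, go down and pinch.

Call:
{"name": "jog_arm", "arguments": {
  "motion": [
    {"gripper": 50,"tx": 3,"ty": 20,"tz": -5,"ax": 0,"ay": 0,"az": 0},
    {"gripper": 50,"tx": 0,"ty": 20,"tz": 0,"ax": 0,"ay": 0,"az": 0},
    {"gripper": 50,"tx": 0,"ty": 10,"tz": 0,"ax": 0,"ay": 0,"az": 0},
    {"gripper": 50,"tx": 0,"ty": 0,"tz": 0,"ax": 0,"ay": 0,"az": 0},
    {"gripper": 50,"tx": 0,"ty": 0,"tz": 0,"ax": 0,"ay": 0,"az": 0}
  ]
}}

```text
clock: 9.55
tcp_pos: [0.5036, -0.0253, 0.0947]
orientation: [-1.264, 1.116, -1.118]
contact_force: [-0.4, -0.6, -0.1]
grip_width: 0.05
```

```bash
python3 - <<'E'
from h import *
o=get_obs();print(o['tcp_pos'],o['clock'],o['contact_force'])
w=vision.grab_frame("wrist");cv2.imwrite("pics/w7.png",w[:,:,::-1])
E
```

```text
[ 0.50362081 -0.02534359  0.09465337] 9.55 [-0.35067778 -0.57897634 -0.08370907]
```

View pics/w7.png

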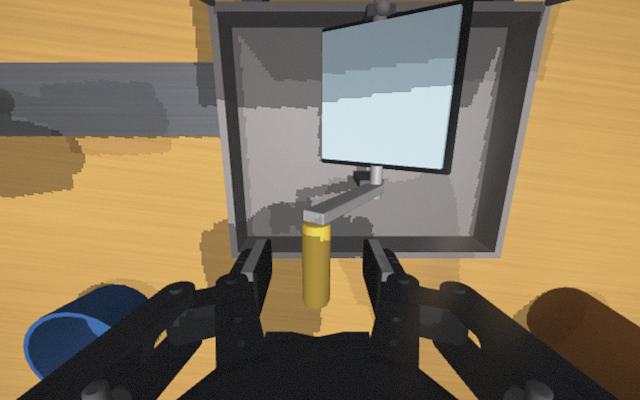

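Call:
{"name": "jog_arm", "arguments": {
  "motion": [
    {"gripper": 0,"tx": 0,"ty": 1,"tz": 0,"ax": 0,"ay": 0,"az": 0},
    {"gripper": 0,"tx": 0,"ty": 0,"tz": 0,"ax": 0,"ay": 0,"az": 0},
    {"gripper": 0,"tx": 0,"ty": 0,"tz": 0,"ax": 0,"ay": 0,"az": 0},
    {"gripper": 0,"tx": 0,"ty": 0,"tz": 0,"ax": 0,"ay": 0,"az": 0},
    {"gripper": 0,"tx": 0,"ty": 0,"tz": 0,"ax": 0,"ay": 0,"az": 0},
    {"gripper": 0,"tx": 0,"ty": 0,"tz": 0,"ax": 0,"ay": 0,"az": 0}
  ],
  "newtons": 30
}}

```text
clock: 10.2
tcp_pos: [0.503, -0.0252, 0.093]
orientation: [-1.265, 1.117, -1.117]
contact_force: [-1.7, 1.5, 4.6]
grip_width: 0.013
```

```bash
python3 - <<'E'
from h import *
o=get_obs();print(o['tcp_pos'],o['clock'],o['contact_force'],o['moment'],o['grip_width'])
# table q -> local displacement
prev=None
for q in np.linspace(-.6,.135,16):
    y,z=-65*np.sin(q),65*np.cos(q)
    if prev: print("%.3f tx %.2f ty %.2f"%(q,-(y-prev[0]),-(z-prev[1])))
    prev=(y,z)
E
```

```text
[ 0.50296066 -0.02517257  0.09295177] 10.2 [-1.72842193  1.47257066  4.61990515] [ 0.25648954  0.10533785 -0.02243094] 0.012976922883836766
-0.551 tx 2.67 ty -1.73
-0.502 tx 2.75 ty -1.60
-0.453 tx 2.83 ty -1.46
-0.404 tx 2.90 ty -1.32
-0.355 tx 2.96 ty -1.18
-0.306 tx 3.01 ty -1.03
-0.257 tx 3.06 ty -0.88
-0.208 tx 3.10 ty -0.73
-0.159 tx 3.13 ty -0.58
-0.110 tx 3.16 ty -0.43
-0.061 tx 3.17 ty -0.27
-0.012 tx 3.18 ty -0.12
0.037 tx 3.18 ty 0.04
0.086 tx 3.18 ty 0.20
0.135 tx 3.17 ty 0.35
```

Call:
{"name": "jog_arm", "arguments": {
  "motion": [
    {"gripper": 0,"tx": 2.67,"ty": -1.73,"tz": 0,"ax": 0,"ay": 0,"az": 0},
    {"gripper": 0,"tx": 2.75,"ty": -1.6,"tz": 0,"ax": 0,"ay": 0,"az": 0},
    {"gripper": 0,"tx": 2.83,"ty": -1.46,"tz": 0,"ax": 0,"ay": 0,"az": 0},
    {"gripper": 0,"tx": 2.9,"ty": -1.32,"tz": 0,"ax": 0,"ay": 0,"az": 0},
    {"gripper": 0,"tx": 2.96,"ty": -1.18,"tz": 0,"ax": 0,"ay": 0,"az": 0},
    {"gripper": 0,"tx": 3.01,"ty": -1.03,"tz": 0,"ax": 0,"ay": 0,"az": 0},
    {"gripper": 0,"tx": 3.06,"ty": -0.88,"tz": 0,"ax": 0,"ay": 0,"az": 0},
    {"gripper": 0,"tx": 3.1,"ty": -0.73,"tz": 0,"ax": 0,"ay": 0,"az": 0},
    {"gripper": 0,"tx": 0,"ty": 0,"tz": 0,"ax": 0,"ay": 0,"az": 0}
  ]
}}

```text
clock: 11.1
tcp_pos: [0.5057, -0.0472, 0.1033]
orientation: [-1.264, 1.118, -1.116]
contact_force: [-2.0, 5.6, 8.7]
grip_width: 0.0129
```

Call:
{"name": "jog_arm", "arguments": {
  "motion": [
    {"gripper": 0,"tx": 3.13,"ty": -0.58,"tz": 0,"ax": 0,"ay": 0,"az": 0},
    {"gripper": 0,"tx": 3.16,"ty": -0.43,"tz": 0,"ax": 0,"ay": 0,"az": 0},
    {"gripper": 0,"tx": 3.17,"ty": -0.27,"tz": 0,"ax": 0,"ay": 0,"az": 0},
    {"gripper": 0,"tx": 3.18,"ty": -0.12,"tz": 0,"ax": 0,"ay": 0,"az": 0},
    {"gripper": 0,"tx": 3.18,"ty": 0.04,"tz": 0,"ax": 0,"ay": 0,"az": 0},
    {"gripper": 0,"tx": 3.18,"ty": 0.2,"tz": 0,"ax": 0,"ay": 0,"az": 0},
    {"gripper": 0,"tx": 3.17,"ty": 0.35,"tz": 0,"ax": 0,"ay": 0,"az": 0},
    {"gripper": 0,"tx": 0,"ty": 0,"tz": 0,"ax": 0,"ay": 0,"az": 0},
    {"gripper": 0,"tx": 0,"ty": 0,"tz": 0,"ax": 0,"ay": 0,"az": 0}
  ]
}}

```text
clock: 12.0
tcp_pos: [0.5087, -0.0702, 0.1039]
orientation: [-1.264, 1.117, -1.117]
contact_force: [-0.9, 4.2, 5.0]
grip_width: 0.0128
```

```bash
python3 - <<'E'
from h import *
o=get_obs();print(o['tcp_pos'],o['clock'],o['contact_force'],o['moment'],o['grip_width'])
yaw=.12403;ex=np.array([np.cos(yaw),np.sin(yaw),0]);ey=np.array([-np.sin(yaw),np.cos(yaw),0])
d=o['tcp_pos']-np.array([0.50296066,-0.02517257,0.09295177]);print("dx,dy,dz",d@ex*1e3,d@ey*1e3,d[2]*1e3)
print("q rel from y",np.arcsin(-(.065*np.sin(.6)+d@ey)/.065))
mc=np.array([.56321,-.05411,.045])+.03*ex
print("q abs from y",np.arcsin(-((o['tcp_pos']-mc)@ey)/.065))
for n in("wrist","scene","top"):
    w=vision.grab_frame(n);np.savez(f"pics/{n}8.npz",im=w);cv2.imwrite(f"pics/{n}8.png",w[:,:,::-1])
E
```

```text
[ 0.50869116 -0.07022496  0.10385026] 12.0 [-0.91112879  4.2032607   5.0411342 ] [0.85210145 0.03646058 0.0565022 ] 0.012832239197634465
dx,dy,dz 0.11294828474092031 -45.41523563116599 10.898488685710097
q rel from y 0.13445823880431632
q abs from y 0.14273832780336906
```

View pics/wrist8.png

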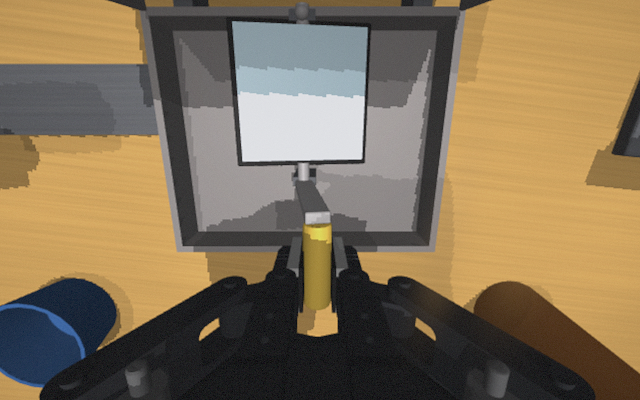

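View pics/scene8.png

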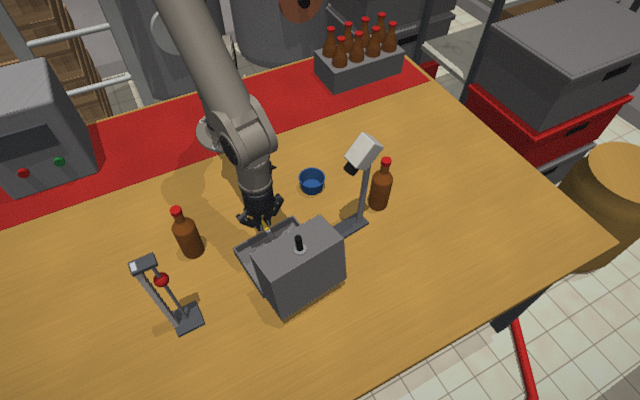

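The mirror now shows bright glass at ~0.135 and the hood stays open. Before handing in I'll check the triangulation bias using known heights (hood corners) and the lens.

```bash
python3 - <<'E'
from h import *
tp=[(330.4,180.7),(399.7,171.8),(407.3,228.4),(337.4,237.4)]
sp=[(325,235.2),(258.2,274.4),(227.9,229.3),(291.4,194.8)]
yaw=.12403;ex=np.array([np.cos(yaw),np.sin(yaw),0]);ey=np.array([-np.sin(yaw),np.cos(yaw),0]);o=np.array([.56321,-.05411,0])
P=[]
for a,b in zip(tp,sp):
    p,e=tri([ray("top",a),ray("scene",b)]);d=p-o;P.append(p);print("corner",(d@ex).round(4),(d@ey).round(4),d[2].round(4),e[0].round(4))
print("mean",np.mean(P,0)-o)
# ball: sub-pixel circle from several frames
s=[];t=[]
for f in ("scene0","scene5","scene8","top0","top5","top8"):
    im=cv2.imread(f"pics/{f}.png").astype(float);b,g,r=im[:,:,0],im[:,:,1],im[:,:,2]
    x0,x1,y0,y1=(145,180,265,300) if f[0]=='s' else (470,495,165,192)
    m=np.zeros(r.shape,np.uint8);m[y0:y1,x0:x1]=((r>1.8*g)&(r>1.8*b)&(r>50)&(g<60))[y0:y1,x0:x1]
    c=max(cv2.findContours(m,0,1)[0],key=cv2.contourArea);(cc,rad)=cv2.minEnclosingCircle(c);M=cv2.moments(m,True)
    print(f,cc,rad,M['m10']/M['m00'],M['m01']/M['m00'],M['m00'])
# expected radii
mc=o+.03*ex+[0,0,.045];print("lens pred top/scene",proj("top",mc+.2*ey+[0,0,.22]),proj("scene",mc+.2*ey+[0,0,.22]))
t=cv2.imread("pics/top8.png")[150:240,240:300];s=cv2.imread("pics/scene8.png")[120:190,330:400]
cv2.imwrite("pics/l.png",np.hstack([cv2.resize(t,(400,600),interpolation=2),cv2.resize(s,(400,400),interpolation=2) if 0 else cv2.copyMakeBorder(cv2.resize(s,(400,400),interpolation=2),0,200,0,0,0)]))
t=cv2.imread("pics/top8.png")[160:200,460:520];s=cv2.imread("pics/scene8.png")[250:345,120:220]
cv2.imwrite("pics/b.png",np.vstack([cv2.resize(t,(400,267),interpolation=2),cv2.resize(s,(400,330),interpolation=2)]))
E
```

```text
corner 0.0784 0.0978 0.1303 0.0024
corner 0.0783 -0.0985 0.1316 0.0029
corner -0.0822 -0.0979 0.1252 0.0027
corner -0.0825 0.0989 0.1281 0.0022
mean [-0.00200081 -0.00017482  0.12880434]
scene0 (161.0, 279.5) 7.500100135803223 161.22727272727272 279.8766233766234 154.0
scene5 (161.0, 279.5) 7.500100135803223 161.22727272727272 279.8766233766234 154.0
scene8 (161.0, 279.5) 7.500100135803223 161.22727272727272 279.8766233766234 154.0
top0 (481.9285583496094, 178.2142791748047) 6.328701972961426 481.5229357798165 178.54128440366972 109.0
top5 (481.9705810546875, 178.08824157714844) 6.325344085693359 481.45454545454544 178.54545454545453 110.0
top8 (481.8809509277344, 178.35714721679688) 6.335850238800049 481.5135135135135 178.65765765765767 111.0
lens pred top/scene [292.01710455 196.81999299] [347.90461189 171.59717984]
```

View pics/l.png

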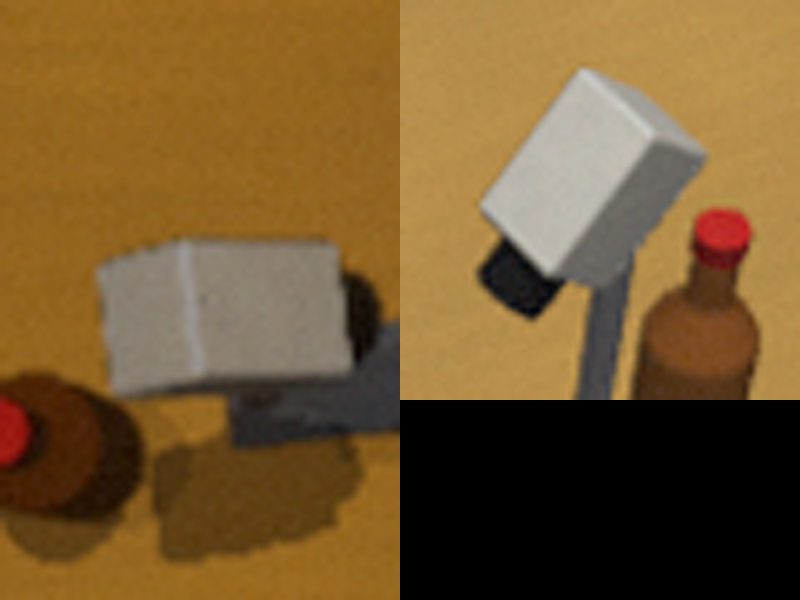

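View pics/b.png

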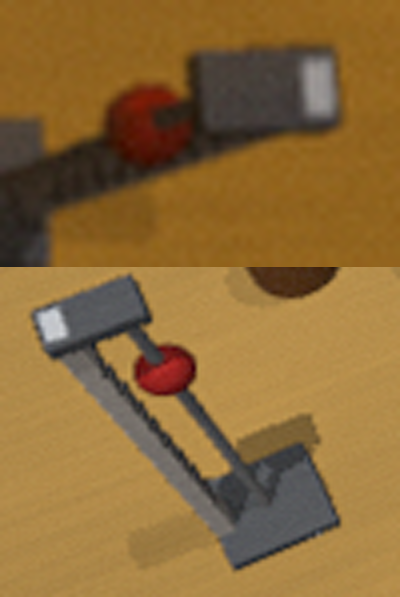

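Hood-corner triangulation comes out about 6 mm low (0.129 against 0.135), so the ball height may be biased too. I'll check it locally against the 310 mm gauge head.

```bash
python3 - <<'E'
import cv2,numpy as np
t=cv2.imread("pics/top8.png")[160:190,470:520];s=cv2.imread("pics/scene8.png")[248:292,125:180]
cv2.imwrite("pics/gt.png",cv2.resize(cv2.convertScaleAbs(t,alpha=2),None,fx=14,fy=14,interpolation=2));cv2.imwrite("pics/gs.png",cv2.resize(s,None,fx=12,fy=12,interpolation=2))
c=cv2.resize(cv2.imread("pics/top0.png")[160:260,320:420],None,fx=6,fy=6,interpolation=2);cv2.imwrite("pics/ht.png",c)
c=cv2.resize(cv2.imread("pics/scene0.png")[185:295,220:335],None,fx=5,fy=5,interpolation=2);cv2.imwrite("pics/hsn.png",c)
E
```

```text
(no output)
```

View pics/gt.png

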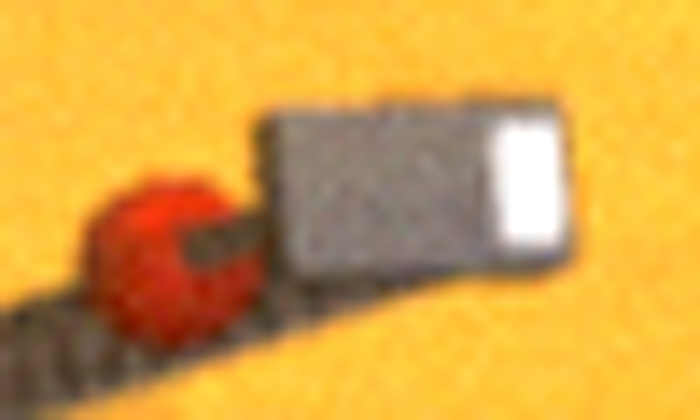

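View pics/gs.png

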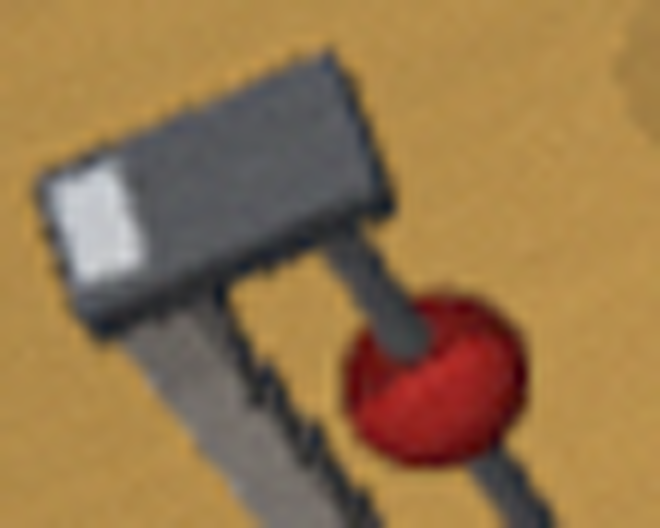

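View pics/ht.png

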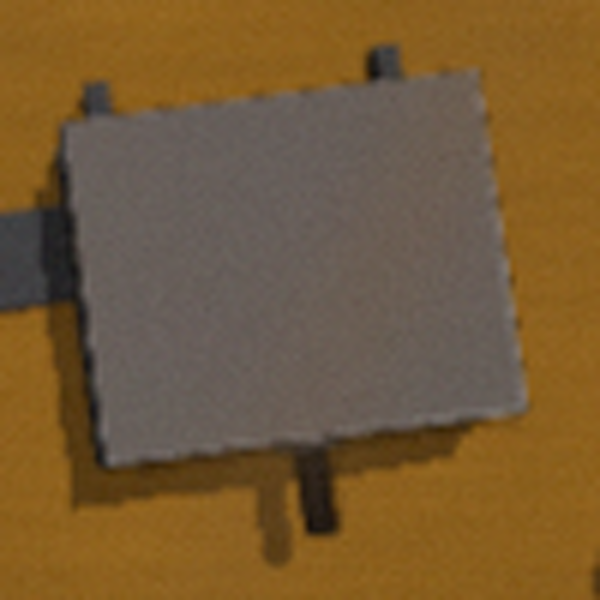

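View pics/hsn.png

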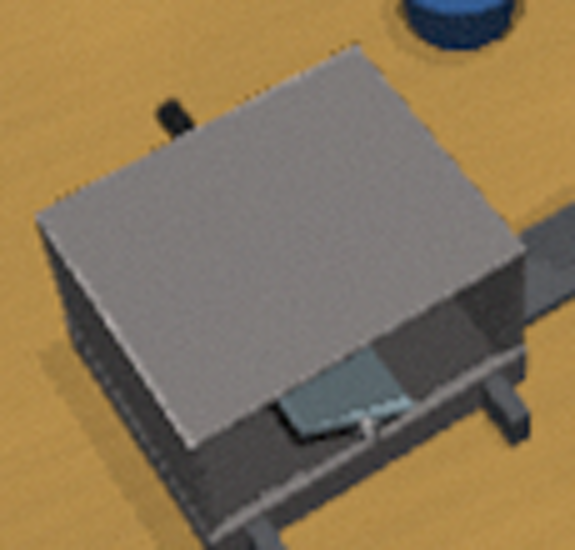

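```bash
cat > fit.py <<'E'
from h import *
from scipy.optimize import least_squares
cv=lambda p,k,o:np.array([(p[0]+.5)/k-.5+o[0],(p[1]+.5)/k-.5+o[1]])
HT=[cv(p,6,(320,160)) for p in((66,123),(478,70),(526,410),(106,467))]
HS=[cv(p,5,(220,185)) for p in((525,250),(192,447),(38,217),(358,43))]
GT=[cv(p,14,(470,160)) for p in((528,185),(300,270),(280,113),(562,103),(573,255))]
GS=[cv(p,12,(125,248)) for p in((98,222),(328,55),(388,190),(90,305),(42,188))]
BT=cv((176,261),14,(470,160));BS=cv((435,380),12,(125,248))
L=np.array([[.081,.099,.135],[.081,-.099,.135],[-.082,-.099,.135],[-.082,.099,.135]])
C={n:vision.get_calibration(n) for n in("top","scene")}
def pj(n,p,d,hp):
    c=C[n];T=c["world_from_camera"];q=T[:3,:3].T@(p-T[:3,3]-d[:3]);q=R.from_rotvec(d[3:]).apply(q);q=c["camera_matrix"]@q;return q[:2]/q[2]+hp
for hp in(0,.5,-.5):
 for sr in (1e-5,.002,.004):
  def f(v,full=True):
    dt,ds=v[:6],v[6:12];x,y,a=v[12:15];B=v[15:18];G=v[18:].reshape(-1,3)
    Z=R.from_euler('z',a);r=[]
    for i,l in enumerate(L):
        w=Z.apply(l)+[x,y,0];r+=list((pj("top",w,dt,hp)-HT[i])/.5)+list((pj("scene",w,ds,hp)-HS[i])/.5)
    for i,g in enumerate(G):
        r+=list((pj("top",g,dt,hp)-GT[i])/.7)+list((pj("scene",g,ds,hp)-GS[i])/.7)+[(g[2]-.31)/.001]
    r+=list((pj("top",B,dt,hp)-BT)/.4)+list((pj("scene",B,ds,hp)-BS)/.4)
    for d in(dt,ds): r+=list(d[:3]/.0015)+list(d[3:]/sr)
    return np.array(r)
  v0=np.r_[np.zeros(12),.563,-.054,.124,.62,-.336,.226,np.tile([.63,-.37,.31],5)]
  q=least_squares(f,v0,x_scale=np.r_[np.full(12,1e-3),np.full(21,.01)]);v=q.x
  a=v[14];ex=np.array([np.cos(a),np.sin(a),0]);ey=np.array([-np.sin(a),np.cos(a),0])
  mc=np.r_[v[12:14],.045]+.03*ex;d=v[15:18]-mc
  t=-(np.arctan2(200,220)+np.arctan2(d@ey,d[2]))/2
  print(hp,sr,"cost %.1f"%q.cost,"box",v[12:15].round(4),"ball loc",(d@ex).round(4),(d@ey).round(4),d[2].round(4),"tilt",t.round(4),"Gxy",v[18:20].round(3), "dt",(v[:3]*1e3).round(1),(v[6:9]*1e3).round(1))
# plain
for i in range(5):
    p,e=tri([ray("top",GT[i]),ray("scene",GS[i])]);print("gauge head",p.round(4),e[0].round(4))
E
python3 fit.py
```

```text
0 1e-05 cost 10.6 box [ 0.5621 -0.054   0.1241] ball loc -0.0085 -0.2878 0.1826 tilt 0.1337 Gxy [ 0.619 -0.366] dt [0.5 1.4 0.7] [-0.5 -1.4  1.3]
0 0.002 cost 9.8 box [ 0.5616 -0.0539  0.1243] ball loc -0.0085 -0.2877 0.1827 tilt 0.1336 Gxy [ 0.619 -0.365] dt [-0.   0.6  0.8] [ 0.  -0.6  1. ]
0 0.004 cost 9.3 box [ 0.5603 -0.0542  0.1242] ball loc -0.0084 -0.2878 0.1828 tilt 0.1336 Gxy [ 0.617 -0.366] dt [-0.2  0.3  0.9] [ 0.2 -0.3  0.7]
0.5 1e-05 cost 9.6 box [ 0.562  -0.0536  0.1244] ball loc -0.0085 -0.2878 0.1828 tilt 0.1336 Gxy [ 0.619 -0.365] dt [-0.7  0.6  0.7] [ 0.7 -0.6  0.7]
0.5 0.002 cost 9.3 box [ 0.5614 -0.0536  0.1244] ball loc -0.0084 -0.2878 0.1828 tilt 0.1336 Gxy [ 0.618 -0.365] dt [-0.4  0.3  0.8] [ 0.4 -0.3  0.8]
0.5 0.004 cost 9.0 box [ 0.56   -0.0538  0.1242] ball loc -0.0083 -0.2878 0.1828 tilt 0.1336 Gxy [ 0.617 -0.365] dt [-0.3  0.2  0.9] [ 0.3 -0.2  0.7]
-0.5 1e-05 cost 14.3 box [ 0.5622 -0.0543  0.1239] ball loc -0.0086 -0.2877 0.1825 tilt 0.1339 Gxy [ 0.619 -0.366] dt [1.7 2.3 0.7] [-1.7 -2.3  1.9]
-0.5 0.002 cost 11.2 box [ 0.5618 -0.0542  0.1242] ball loc -0.0085 -0.2877 0.1827 tilt 0.1336 Gxy [ 0.619 -0.366] dt [0.4 0.9 0.9] [-0.4 -0.9  1.1]
-0.5 0.004 cost 9.9 box [ 0.5606 -0.0545  0.1242] ball loc -0.0084 -0.2877 0.1828 tilt 0.1335 Gxy [ 0.618 -0.366] dt [-0.1  0.4  1. ] [ 0.1 -0.4  0.8]
gauge head [ 0.619  -0.3654  0.3095] 0.001
gauge head [ 0.6049 -0.3259  0.3093] 0.0016
gauge head [ 0.6323 -0.3241  0.3069] 0.002
gauge head [ 0.6331 -0.3705  0.3099] 0.0019
gauge head [ 0.6073 -0.3727  0.3079] 0.0013
```

```bash
python3 - <<'E'
from h import *
o=get_obs();yaw=.1242;ex=np.array([np.cos(yaw),np.sin(yaw),0]);ey=np.array([-np.sin(yaw),np.cos(yaw),0])
im=cv2.imread("pics/wrist8.png")
cv2.imwrite("pics/mw.png",cv2.resize(im[5:235,200:400],None,fx=3.5,fy=2.6,interpolation=2))
mcy=np.array([.5615,-.0539,.045])+.03*ex
tcp=o['tcp_pos'];print(tcp,"q abs fit",np.arcsin(-((tcp-mcy)@ey)/.065))
m=mcy
for q in(.08,.134,.19):
    def P(x,y,z): # mirror-local
        return m+x*ex+(y*np.cos(q)-z*np.sin(q))*ey+np.array([0,0,y*np.sin(q)+z*np.cos(q)])
    print(q,[proj("wrist",P(*a)).round(1) for a in((-.044,.044,-.005),(-.044,-.044,-.005),(.044,.044,-.005),(.044,-.044,-.005),(-.04,.04,0),(-.04,-.04,0))])
print("hub",proj("wrist",m-.05*ex),proj("wrist",m-.057*ex),"rim",[proj("wrist",m+(-.1125)*ex+s*.1*ey-[0,0,.01]) for s in(1,-1)])
E
```

```text
[ 0.50872191 -0.07024436  0.10384621] q abs fit 0.14948312886752008
0.08 [array([239.4, 167.5]), array([366.1, 165.9]), array([227.9,  20.7]), array([373. ,  24.4]), array([243.6, 162.7]), array([362.4, 161.3])]
0.134 [array([238.4, 168.1]), array([364.8, 165.3]), array([226.6,  19.3]), array([371.4,  25.6]), array([243.2, 163.2]), array([361.6, 160.8])]
0.19 [array([237.6, 168.8]), array([363.3, 164.8]), array([225.5,  17.8]), array([369.7,  26.8]), array([242.9, 163.7]), array([360.6, 160.4])]
hub [304.17973068 176.59326309] [304.31309743 186.56398576] rim [array([177.77799811, 252.87325721]), array([433.92007061, 252.85628152])]
```

View pics/mw.png

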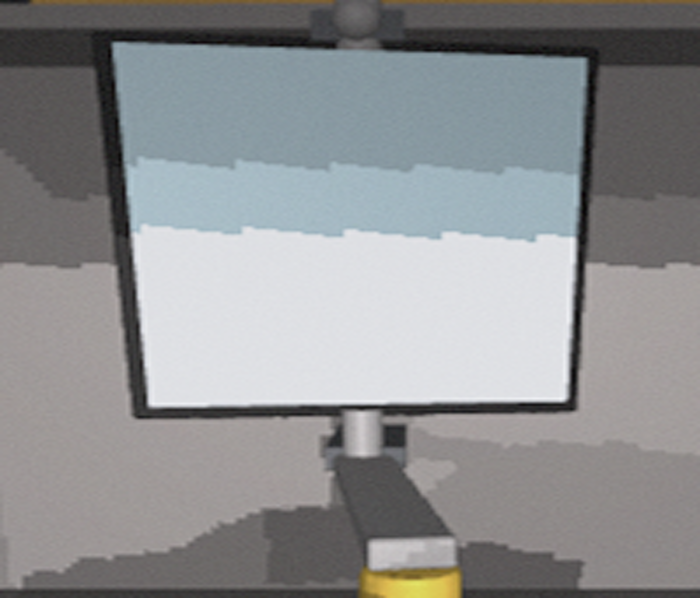

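The glass-edge skew in the wrist view (8.4 px) fits a tilt of ≈0.13. That agrees with 0.134 from the bar's displacement, and the refined target is 0.1336. I'll do a final steadiness check, then hand in.

```bash
python3 - <<'E'
from h import *
from bench import ticket
a=cv2.imread("pics/scene0.png");b=cv2.imread("pics/scene8.png")
for n,(x0,x1,y0,y1) in dict(tin=(298,328,165,198),bottleA=(366,395,155,212),bottleB=(170,205,203,260),gauge=(125,206,250,336)).items():
    print(n,cv2.absdiff(a,b)[y0:y1,x0:x1].mean())
o=get_obs();print(o['tcp_pos'],o['contact_force'],o['grip_width'],o['clock'],np.abs(o['qvel']).max())
print(ticket.hand_in())
E
```

```text
tin 3.115824915824916
bottleA 3.3409961685823757
bottleB 5.532999164578112
gauge 3.1301081443200305
[ 0.50872191 -0.07024436  0.10384621] [-0.6597341   3.34611714  5.12740443] 0.01285846879298916 12.15 0.0020561644159489936
the job is handed in; nothing more can be done
None
```

I lifted the hood by its stub along its arc until it rested open on its stop, then let go. I then pinched the yellow crank bar and tilted the mirror from its −0.6 rest to about 0.134 rad. The job was handed in at 12.15 s with the bar still gripped.

**Target:** the ball sits 288 mm towards −y from the mirror centre and 183 mm above it, which calls for a tilt of 0.1336 rad. The plain two-view triangulation read the hood corners about 6 mm low. I refitted using the known hood and gauge-head heights, and the target moved only from 0.135 to 0.134.

**Tilt reached:**

| Check | Tilt (rad) |
|---|---|
| Displacement of the bar from its −0.6 rest | 0.134 |
| Skew of the glass edges in the wrist view | about 0.13 |
| Absolute hand position against the fitted box pose | 0.143–0.149 |

The third check disagrees by about 0.5–1 mm of hand position. I trusted the displacement because it does not depend on the box position estimate.

**Rest of the scene:** in the scene view taken before hand-in the hood stayed open and nothing but the bar was being touched. Comparing start and end pictures, the tin, bottle_a and the gauge show no change. Bottle_b differed slightly more than the others (5.5 against about 3.2 grey levels). I took that to be the arm's shadow and did not check it further. The arm was still at the end, and contact force readings stayed under about 11 N.

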